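# Roll the wear pads of an edge strip flush

### The job

Take the orange-handled hand roller out of its blue rest and roll it along the row of six green wear pads in the edge of the aluminium rail, with firm steady pressure of about 15 to 20 N (they crack above 35 N), until all six lie flush with the rail, which seldom lies level. Seat them by rolling, not by stamping them one by one, and press only with the roller, never with the gripper. Then stand the roller upright in its rest again and leave the other things on the bench where they are.

Things in the scene. Friction and masses are not known exactly. Their poses are not given: they have to be found in the camera images.
- roller: Upright hand roller, 124 mm high, 0.3 kg. Origin: lowest point of its wheel; z up, x the way it rolls, y the axle. Wheel 50 mm diameter, 28 wide; steel cheeks to y = +-24 reach down to z = 12. Crossbar 78 (x) x 44 (y), z = 56 to 64. On it the square orange handle, 24 x 24, z = 64 to 124: grip it on either pair of faces, fingertips just above the crossbar. Works either way round.
- handle (a point): Centre of the orange handle, 94 mm above the roller's origin; axes as the roller's.
- wheel (a joint): Turning angle of the roller's wheel in the roller's yoke, rad, 0 at the start, grows or falls by 1 rad for each 25 mm rolled; the sign depends on the direction.
- rest: Blue rest fixed to the bench; the roller stands in it at the start, x along the rest's x. Origin: centre of its underside. Inside 60 (x) by 52 mm (y), open above; end walls across x (10 mm thick, at x = +-35) are 60 mm high, side walls 38. The roller's crossbar lies on the end walls, the wheel hangs between: at home its origin is 4 mm above the rest's. It fits either way round.
- bed: Grey bed 100 (x) x 300 (y) x 6 mm fixed to the bench, with all it carries. Origin: centre of its underside, y along it. On it, on stiff jacking screws, an aluminium rail 90 x 270 x 24 mm; near its -x edge six green pads in line along y; its ends (y = +-91 to +-135) are smooth, level with flush pads. Each time the rail stands up to 8 mm higher or lower and up to 0.05 rad out of level along y.
- strip_mid (a point): Middle of the strip at the nominal top of the rail: the bed's point (-25, 0, 47) mm, axes as the bed's. The points belong to the bed: the rail's true height, off by up to 8 mm here and up to 15 mm at its ends, is not in them and must be felt or seen.
- strip_left (a point): End of the strip on the bed's +y side at the rail's nominal top: the bed's point (-25, 90, 47) mm.
- strip_right (a point): End of the strip on the bed's -y side at the rail's nominal top: the bed's point (-25, -90, 47) mm.
- pad1 (a joint): Green wear pad 1 of 6, counted from the +y end of the strip (centre at the bed's y = 75 mm), 16 wide x 28.5 mm long, a rigid press fit that slides straight down under about 7 to 10 N and stays where it is left. Value in m: how far it has been pushed in; 0 = 5 mm proud of the rail's top, 0.005 = flush, its stop.
- pad2 (a joint): Green wear pad 2 of 6, counted from the +y end of the strip (centre at the bed's y = 45 mm), 16 wide x 28.5 mm long, a rigid press fit that slides straight down under about 7 to 10 N and stays where it is left. Value in m: how far it has been pushed in; 0 = 5 mm proud of the rail's top, 0.005 = flush, its stop.
- pad3 (a joint): Green wear pad 3 of 6, counted from the +y end of the strip (centre at the bed's y = 15 mm), 16 wide x 28.5 mm long, a rigid press fit that slides straight down under about 7 to 10 N and stays where it is left. Value in m: how far it has been pushed in; 0 = 5 mm proud of the rail's top, 0.005 = flush, its stop.
- pad4 (a joint): Green wear pad 4 of 6, counted from the +y end of the strip (centre at the bed's y = -15 mm), 16 wide x 28.5 mm long, a rigid press fit that slides straight down under about 7 to 10 N and stays where it is left. Value in m: how far it has been pushed in; 0 = 5 mm proud of the rail's top, 0.005 = flush, its stop.
- pad5 (a joint): Green wear pad 5 of 6, counted from the +y end of the strip (centre at the bed's y = -45 mm), 16 wide x 28.5 mm long, a rigid press fit that slides straight down under about 7 to 10 N and stays where it is left. Value in m: how far it has been pushed in; 0 = 5 mm proud of the rail's top, 0.005 = flush, its stop.
- pad6 (a joint): Green wear pad 6 of 6, counted from the +y end of the strip (centre at the bed's y = -75 mm), 16 wide x 28.5 mm long, a rigid press fit that slides straight down under about 7 to 10 N and stays where it is left. Value in m: how far it has been pushed in; 0 = 5 mm proud of the rail's top, 0.005 = flush, its stop.
- elec_tape: Bystander, to be left alone: black roll of tape, 62 x 59 x 19 mm. Origin: centre of its underside.
- abrasive_discs: Bystander, to be left alone: stack of brown abrasive discs, 69 mm diameter, 12 mm high. Origin: centre of its underside.
- spanner_17: Bystander, to be left alone: steel spanner, 231 x 39 x 10 mm. Origin: centre of its underside.
- gear: Bystander, to be left alone: steel spur gear, 69 mm diameter, 22 mm high. Origin: centre of its underside.
- bush_0: Bystander, to be left alone: brass bush, 32 mm diameter, 34 mm high. Origin: centre of its underside.

How it is judged:
By the outcome, as a careful person would: the job done as asked, in the order asked, and still so for the second after the job is handed in, with the robot touching nothing.
It also fails if it takes over 72 s, if anything falls off the work surface, if the arm or the gripper's body presses on something with over 40 N, if the wrist force passes 120 N, or if a joint passes its speed limit or range.

### The arm

A 6-joint arm with a two-finger parallel gripper is mounted at the origin on a cart in front of the work surface, level with it; the furniture and walls round the work are solid. World frame = base frame: x ahead of the robot, y to its left, z up, the work surface at z = 0. Lengths are in m, angles in rad, forces in N, time in s.
With the tool pointing down it reaches from about 0.35 to 0.775 m from the base axis. Payload 5.5 kg.
Tool frame: the origin (TCP) lies midway between the tips of the shut fingers; the grasp point (between the pads) lies 19 mm behind it; x points along the fingers, y is the direction in which the jaws open and shut, and the axes are right-handed (so a half turn about x gives the same grasp; the last joint's range is limited). The gripper opens to 85 mm and grips with 20 to 120 N. Pads are 22 mm wide; open, the fingers measure 114 mm over their backs; the gripper's body (76 mm by 85 mm) begins 54 mm behind the grasp point. The pads swing forward as they close: fully open they stand 13 mm farther back than shut.
Start: joints at [1.161, 0.313, 0.046, 1.304, 0, 1.431], TCP at [0.153, 0.554, 0.231] pointing down, gripper open.
Joint ranges: [-2.76, 2.76], [-0.86, 1.69], [-1.03, 1.26], [-2.2, 2.34], [-1.47, 1.5], [-3.14, 3.14]. Speed limits (rad/s): [2.57, 2.57, 3.14, 3.14, 3.14, 3.14].

### API

Orientations are given as a unit quaternion [x, y, z, w].
In Python, from workcell import movep, servo_line, goto_joints, gripper_open, grab, sleep, inverse_kinematics, read_camera, Unreachable, job_done, current_time, current_joints, current_qd, current_joint_efforts, current_position, current_ee_rot, current_force, current_ft_torque, current_opening gives the robot as it stands. The module is installed in compiled form; this text tells all that it offers. Calls block until the motion is done:
- movep(position, orientation): joint-space move of the TCP to a pose.
- servo_line(position, rate=0.15, orientation=None, guard=None): straight line of the TCP; orientation=None keeps the orientation; rate is the mean speed in m/s. With guard (N) it stops when the force on the tool has changed by that much, and returns True; else False.
- goto_joints(angles): joint-space move.
- gripper_open() and grab(grip_force=None): open the fingers fully, or close them until they stop; grip_force is the grip in N (None keeps the last).
- sleep(seconds).
- inverse_kinematics(position, orientation): joint angles nearest the present ones, or None.
- read_camera(name): name is "scene" or "top"; returns a dict with "pixels" (384x512x3 uint8, blue, green, red), "z_map" (384x512 float32, m along the optical axis (not along the pixel's ray), 0 where there is no reading), "intrinsics" (3x3 intrinsics, pixels), "world_from_camera" (4x4, takes a point from camera to world coordinates). Camera axes: x right, y down, z forward; pixel columns grow to the right and rows downward; lengths in m; the calibration is good to about 2 mm. A picture is of the moment at which its call begins.
A pose or a line that the arm cannot do raises Unreachable and nothing moves.
- job_done(): hands the job in, once; it reports no verdict.
Readings, each from a call of its own:
- current_time(): time.
- current_joints(): joint angles.
- current_qd(): joint speeds.
- current_joint_efforts(): joint torques, N m.
- current_position(): TCP position.
- current_ee_rot(): TCP orientation.
- current_force(): force on the tool from outside, world axes, zero at the start.
- current_ft_torque(): the same for the moment, N m.
- current_opening(): finger opening in m.
Only numpy, scipy, OpenCV 4.12 (cv2) and the standard library are available. Lean on these libraries where they do the work, as an engineer would, in place of code of your own. Each camera call takes 0.05 s, during which the arm holds its last target.

## Working session

There is one attempt and no reset: what is moved stays moved. The work goes in short steps, each a Python script; the robot and the scene stay as the last script left them, time stands still between calls to the robot, and variables do not carry over. Pictures are saved under pics/ and viewed, and the job is handed in when it is done.

```bash
mkdir -p pics; ls; python3 - <<'E'
from workcell import *
import cv2, numpy as np
for n in ("scene","top"):
    c=read_camera(n); cv2.imwrite(f"pics/{n}0.png",c["pixels"]); np.savez(f"{n}0.npz",**{k:c[k] for k in c})
    print(n,c["intrinsics"].tolist(),np.round(c["world_from_camera"],3).tolist(), (c["z_map"]>0).mean())
print(current_time(),current_force(),current_ee_rot(),current_opening())
E
```

```text
pics
scene [[473.57616239061434, 0.0, 259.57985933441097], [0.0, 473.57616239061434, 197.4855214651769], [0.0, 0.0, 1.0]] [[0.997, -0.061, 0.048, 0.545], [-0.077, -0.653, 0.753, -0.97], [-0.015, -0.755, -0.656, 0.979], [0.0, 0.0, 0.0, 1.0]] 0.9841206868489584
top [[349.85945689458407, 0.0, 255.05988003185428], [0.0, 349.85945689458407, 192.91029987161144], [0.0, 0.0, 1.0]] [[0.002, -0.998, 0.057, 0.541], [-1.0, -0.002, 0.008, 0.027], [-0.008, -0.057, -0.998, 1.071], [0.0, 0.0, 0.0, 1.0]] 0.9957682291666666
0.1 [-0.34731325  0.17980293 -0.22377705] [ 0.09451989  0.70083514 -0.09566546  0.70053138] 0.0853926874171603
```

View pics/scene0.png

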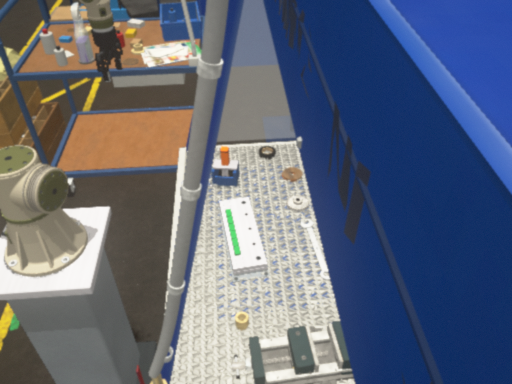

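View pics/top0.png

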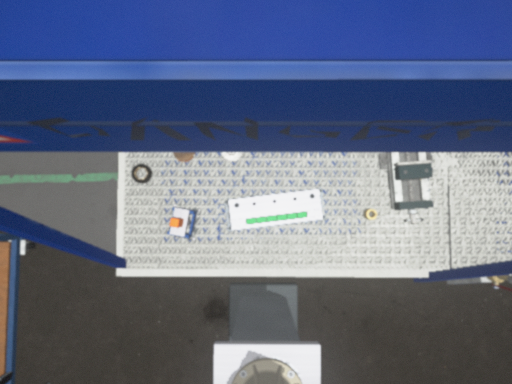

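The scene view shows the roller in its rest at about (225,160), the pads at (232,232) and the rail at (243,235). The top view shows the handle at (175,222), the pad row from (247,221) to (307,214), and a blue beam overhead in rows 60–150. Next I'll measure these.

```bash
cat > vis.py <<'E'
import numpy as np, cv2
def load(n): return dict(np.load(n))
def cloud(c):
    z=c["z_map"];K=c["intrinsics"];T=c["world_from_camera"]
    v,u=np.indices(z.shape)
    p=np.stack([(u-K[0,2])/K[0,0]*z,(v-K[1,2])/K[1,1]*z,z],-1)
    w=p@T[:3,:3].T+T[:3,3]; w[z<=0]=np.nan
    return w
def mask(c,col):
    h=cv2.cvtColor(c["pixels"],cv2.COLOR_BGR2HSV); H,S,V=[h[...,i].astype(int) for i in range(3)]
    if col=="green": return (H>50)&(H<80)&(S>120)&(V>60)
    if col=="orange": return (H>3)&(H<18)&(S>170)&(V>120)
    if col=="blue": return (H>100)&(H<125)&(S>120)&(V>40)
def ray(c,u,v,z):
    K=c["intrinsics"];T=c["world_from_camera"]
    d=T[:3,:3]@np.array([(u-K[0,2])/K[0,0],(v-K[1,2])/K[1,1],1.]);o=T[:3,3]
    return o+d*(z-o[2])/d[2]
E
python3 - <<'E'
from vis import *
np.set_printoptions(precision=4,suppress=True)
for n,box in (("scene",(195,140,335,290)),("top",(120,150,450,270))):
    c=load(n+"0.npz"); w=cloud(c)
    x0,y0,x1,y1=box
    for col in ("green","orange","blue"):
        m=mask(c,col); b=np.zeros_like(m); b[y0:y1,x0:x1]=1; m=m&b
        p=w[m]; v,u=np.nonzero(m)
        print(n,col,m.sum(),"uv",u.min(),u.max(),v.min(),v.max(),"med",np.nanmedian(p,0),"min",np.nanpercentile(p,2,0),"max",np.nanpercentile(p,98,0))
    cv2.imwrite(f"pics/{n}_crop.png",cv2.resize(c["pixels"][y0:y1,x0:x1],None,fx=(5 if n=="scene" else 2.4),fy=(4 if n=="scene" else 2.4),interpolation=cv2.INTER_CUBIC))
# overhead: heights in top view rows
c=load("top0.npz"); w=cloud(c)
for v in (10,50,70,90,120,145,155,165,200): print(v,[np.round(w[v,u],3).tolist() for u in (150,250,350,480)])
E
```

```text
scene green 181 uv 226 239 210 253 med [ 0.5275 -0.0356  0.0437] min [ 0.5141 -0.1128  0.0397] max [0.5401 0.0523 0.0476]
scene orange 97 uv 221 227 147 163 med [0.5147 0.2422 0.1087] min [0.5054 0.2356 0.0773] max [0.5238 0.259  0.1293]
scene blue 2993 uv 195 334 140 289 med [ 0.5988 -0.7425  0.7788] min [ 0.496  -0.7922  0.5698] max [ 0.6006 -0.5239  0.8203]Traceback (most recent call last):
  File "<stdin>", line 9, in <module>
    return umr_minimum(a, axis, None, out, keepdims, initial, where)
ValueError: zero-size array to reduction operation minimum which has no identity
```

```bash
python3 - <<'E'
from vis import *
c=load("top0.npz")
cv2.imwrite("pics/top_crop2.png",cv2.resize(c["pixels"][180:255,150:340],None,fx=4,fy=4,interpolation=cv2.INTER_CUBIC))
c=load("scene0.npz")
cv2.imwrite("pics/scene_crop2.png",cv2.resize(c["pixels"][140:280,190:320],None,fx=4,fy=4,interpolation=cv2.INTER_CUBIC))
E
```

```text
(no output)
```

View pics/top_crop2.png

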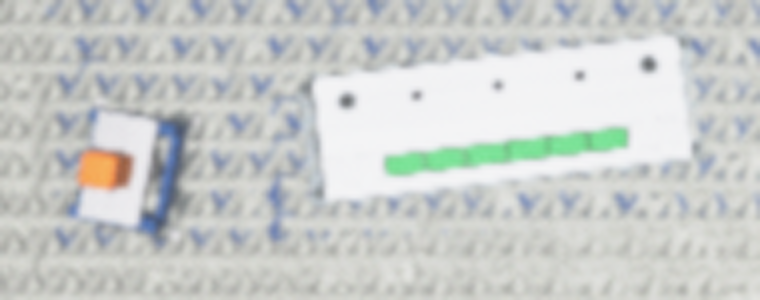

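View pics/scene_crop2.png

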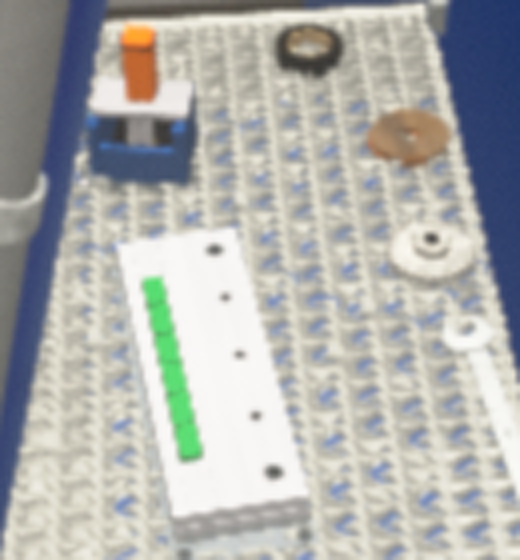

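```bash
python3 - <<'E'
from vis import *
np.set_printoptions(precision=4,suppress=True)
c=load("top0.npz"); w=cloud(c); im=c["pixels"]
h=cv2.cvtColor(im,cv2.COLOR_BGR2HSV)
for (u,v) in ((176,222),(175,225),(260,218),(290,216),(193,222),(180,213)): print(u,v,h[v,u],w[v,u])
for v in (10,50,70,90,120,145,155,165,200): print(v,[np.round(w[v,u],3).tolist() for u in (150,250,350,480)])
for (u,v) in ((20,215),(80,240),(480,270),(50,60)): print(u,v,w[v,u])
E
```

```text
176 222 [ 16 160 245] [0.5161 0.2469 0.129 ]
175 225 [ 16 157 245] [0.5081 0.2493 0.1297]
260 218 [ 68 107 225] [0.5262 0.0207 0.0475]
290 216 [ 68 113 227] [ 0.5322 -0.0669  0.0459]
193 222 [110  96 133] [0.5136 0.219  0.0326]
180 213 [135   4 233] [0.5402 0.2506 0.0658]
10 [[0.637, 0.078, 0.911], [0.637, 0.031, 0.91], [0.637, -0.017, 0.91], [0.637, -0.077, 0.911]]
50 [[0.618, 0.078, 0.91], [0.617, 0.03, 0.911], [0.617, -0.016, 0.911], [0.617, -0.077, 0.911]]
70 [[0.608, 0.077, 0.912], [0.608, 0.03, 0.911], [0.607, -0.016, 0.912], [0.607, -0.076, 0.912]]
90 [[0.603, 0.081, 0.897], [0.603, 0.031, 0.898], [0.603, -0.02, 0.896], [0.603, -0.085, 0.897]]
120 [[0.601, 0.097, 0.847], [nan, nan, nan], [0.601, -0.033, 0.848], [0.6, -0.114, 0.851]]
145 [[0.598, 0.118, 0.778], [0.598, 0.033, 0.778], [0.599, -0.051, 0.778], [0.598, -0.159, 0.779]]
155 [[0.718, 0.359, 0.006], [0.719, 0.051, 0.003], [0.719, -0.255, 0.004], [0.718, -0.648, 0.009]]
165 [[0.686, 0.357, 0.01], [0.688, 0.051, 0.004], [0.688, -0.255, 0.003], [0.688, -0.649, 0.006]]
200 [[0.579, 0.355, 0.01], [0.579, 0.05, 0.039], [0.581, -0.253, 0.005], [0.582, -0.646, 0.005]]
20 215 [0.5367 0.4249 0.4872]
80 240 [0.4797 0.4246 0.2865]
480 270 [ 0.4108 -0.4856  0.2507]
50 60 [0.613  0.1247 0.9104]
```

```bash
python3 - <<'E'
from vis import *
np.set_printoptions(precision=3,suppress=True)
c=load("top0.npz"); w=cloud(c)
for (u,v) in ((5,212),(40,230),(60,235),(100,252),(115,260),(122,264),(200,273),(430,279),(450,276),(500,268)): print(u,v,w[v,u])
s=load("scene0.npz"); ws=cloud(s)
print("scene")
for (u,v) in ((215,20),(208,68),(200,130),(190,190),(178,285),(165,350),(230,30),(100,20),(120,50),(195,140)): print(u,v,ws[v,u])
# slab occupancy between bench and 0.9 in region of work
for nm,W in (("top",w),("scene",ws)):
    p=W.reshape(-1,3); p=p[np.isfinite(p[:,0])]
    q=p[(p[:,0]>0.2)&(p[:,0]<0.85)&(abs(p[:,1])<0.6)&(p[:,2]>0.15)&(p[:,2]<0.9)]
    H={}
    for a in q:
        k=(round(a[0]*10)/10,round(a[1]*10)/10,round(a[2]*5)/5); H[k]=H.get(k,0)+1
    print(nm,sorted((k,n) for k,n in H.items() if n>5))
E
```

```text
5 212 [0.542 0.425 0.522]
40 230 [0.509 0.425 0.431]
60 235 [0.496 0.425 0.366]
100 252 [0.442 0.425 0.184]
115 260 [0.409 0.425 0.089]
122 264 [0.39  0.425 0.037]
200 273 [ 0.359  0.202 -0.001]
430 279 [ 0.346 -0.486  0.012]
450 276 [ 0.374 -0.485  0.123]
500 268 [ 0.426 -0.486  0.318]
scene
215 20 [ 0.535 -0.557  0.826]
208 68 [nan nan nan]
200 130 [ 0.512 -0.555  0.713]
190 190 [ 0.493 -0.556  0.635]
178 285 [ 0.458 -0.556  0.47 ]
165 350 [ 0.419 -0.56   0.319]
230 30 [ 0.548 -0.527  0.805]
100 20 [0.161 0.515 0.444]
120 50 [0.179 0.61  0.306]
195 140 [ 0.505 -0.557  0.703]
top [((0.4, -0.6, 0.2), 169), ((0.4, -0.5, 0.2), 593), ((0.4, -0.5, 0.4), 224), ((0.4, 0.4, 0.2), 229), ((0.4, 0.5, 0.2), 7), ((0.5, 0.4, 0.2), 327), ((0.5, 0.4, 0.4), 1300), ((0.5, 0.4, 0.6), 300), ((0.5, 0.5, 0.2), 845), ((0.5, 0.5, 0.4), 711), ((0.6, -0.2, 0.8), 672), ((0.6, -0.1, 0.8), 7802), ((0.6, 0.0, 0.8), 9955), ((0.6, 0.1, 0.8), 9823), ((0.6, 0.2, 0.8), 4211), ((0.6, 0.3, 0.8), 29), ((0.6, 0.4, 0.2), 148), ((0.6, 0.4, 0.4), 297), ((0.6, 0.4, 0.6), 7), ((0.6, 0.5, 0.2), 1123), ((0.6, 0.5, 0.4), 3165), ((0.6, 0.5, 0.6), 47), ((0.7, 0.4, 0.2), 54), ((0.7, 0.4, 0.4), 27), ((0.7, 0.5, 0.2), 439), ((0.7, 0.5, 0.4), 276)]
scene [((0.4, -0.6, 0.2), 439), ((0.4, -0.6, 0.4), 765), ((0.4, -0.5, 0.2), 362), ((0.4, -0.5, 0.4), 238), ((0.5, -0.6, 0.4), 331), ((0.5, -0.6, 0.6), 1934), ((0.5, -0.6, 0.8), 2663), ((0.5, -0.5, 0.4), 354), ((0.5, -0.5, 0.6), 1275), ((0.5, -0.5, 0.8), 1360), ((0.5, 0.4, 0.2), 55), ((0.5, 0.5, 0.2), 151), ((0.6, -0.6, 0.8), 956), ((0.6, -0.5, 0.8), 1213), ((0.6, -0.4, 0.8), 278), ((0.6, -0.3, 0.8), 35), ((0.6, 0.4, 0.2), 305), ((0.6, 0.4, 0.4), 351), ((0.6, 0.4, 0.6), 16), ((0.6, 0.5, 0.2), 934), ((0.6, 0.5, 0.4), 1185), ((0.6, 0.5, 0.6), 31), ((0.7, 0.4, 0.2), 232), ((0.7, 0.4, 0.4), 129), ((0.7, 0.5, 0.2), 645), ((0.7, 0.5, 0.4), 469)]
```

```bash
python3 - <<'E'
from vis import *
np.set_printoptions(precision=4,suppress=True)
def rect(P):
    P=np.asarray(P,np.float32)*1000
    (c,s,a)=cv2.minAreaRect(P); return np.round(np.array(c),1),np.round(s,1),round(a,2)
for n in ("top","scene"):
    c=load(n+"0.npz"); w=cloud(c); h=cv2.cvtColor(c["pixels"],cv2.COLOR_BGR2HSV).astype(int);H,S,V=h[...,0],h[...,1],h[...,2]
    X,Y,Z=w[...,0],w[...,1],w[...,2]
    near=(abs(X-0.515)<0.08)&(abs(Y-0.245)<0.08)
    o=near&(H>3)&(H<22)&(S>120)&(Z>0.115); v,u=np.nonzero(o)
    print(n,"handle top px",o.sum(),"uv",u.mean(),v.mean(),"ray@.128",ray(c,u.mean()+0,v.mean(),0.128),"cloud",w[o].mean(0))
    cb=near&(S<60)&(Z>0.05)&(Z<0.09)&(V>150)
    print(" crossbar",cb.sum(),w[cb].mean(0),rect(w[cb][:,:2]))
    bl=near&(H>100)&(H<125)&(S>80)&(Z>0.015)
    print(" blue",bl.sum(),w[bl].mean(0),w[bl].min(0),w[bl].max(0),rect(w[bl][:,:2]))
    g=(abs(X-0.53)<0.1)&(abs(Y+0.03)<0.15)&(H>50)&(H<85)&(S>70)&(Z>0.02)
    P=w[g]; m=P.mean(0); U,D,Vt=np.linalg.svd(P-m,full_matrices=False)
    t=(P-m)@Vt[0]; print(" green",g.sum(),m,"dir",Vt[0],"yaw",np.arctan2(-Vt[0][0]/np.sign(Vt[0][1]),abs(Vt[0][1])),"slope",Vt[0][2]/Vt[0][1],"ext",t.min(),t.max(),rect(P[:,:2]))
    r=(abs(X-0.55)<0.1)&(abs(Y+0.03)<0.17)&(Z>0.028)&(Z<0.075)&(S<45)&(V>150)
    r=cv2.morphologyEx(r.astype(np.uint8),cv2.MORPH_OPEN,np.ones((3,3)))>0
    P=w[r]; A=np.c_[P[:,:2]-[.55,-.03],np.ones(len(P))]; co,res,_,_=np.linalg.lstsq(A,P[:,2],rcond=None)
    keep=abs(A@co-P[:,2])<0.004; co=np.linalg.lstsq(A[keep],P[keep,2],rcond=None)[0]
    print(" rail",r.sum(),keep.sum(),rect(P[keep][:,:2]),"plane(x,y,c)",co,"std",np.std(A[keep]@co-P[keep,2]))
    A2=np.c_[w[g][:,:2]-[.55,-.03],np.ones(g.sum())]; print(" green above plane",np.mean(w[g][:,2]-A2@co))
    b=(X>.45)&(X<.68)&(Y<-0.2)&(Y>-.45)&(Z<0.012)&(Z>-.01); 
    print(" bench z",np.nanmedian(Z[b]),np.nanmean(Z[b]))
E
```

```text
top handle top px 75 uv 174.89333333333335 221.85333333333332 ray@.128 [0.5165 0.2501 0.128 ] cloud [0.5165 0.2501 0.1281]
 crossbar 342 [0.516  0.2492 0.0685] (array([516. , 254.4]), array([49.9, 80.3]), 79.67)
 blue 78 [0.5074 0.2233 0.0463] [0.4713 0.2127 0.03  ] [0.546  0.2855 0.066 ] (array([513.6, 249.1]), array([61.1, 77.1]), 79.31)
 green 266 [ 0.528  -0.0277  0.0447] dir [-0.1228  0.9923  0.0148] yaw 0.12316464190929007 slope 0.014950633554453733 ext -0.08692654037540987 0.08733224664413555 (array([528.1, -27.5]), array([ 13.4, 174.2]), 7.24)
 rail 2457 2365 (array([553.7, -25. ]), array([ 90. , 269.9]), 6.97) plane(x,y,c) [-0.0005  0.0103  0.0404] std 0.0017155601356358134
 green above plane 0.004316127650476851
 bench z 0.004723386969417431 0.004686789509311283
scene handle top px 51 uv 224.07843137254903 149.80392156862746 ray@.128 [0.5149 0.2415 0.128 ] cloud [0.5148 0.2462 0.1248]
 crossbar 183 [0.515  0.2471 0.0671] (array([514.6, 253.6]), array([56.3, 78.1]), 80.44)
 blue 221 [0.5092 0.2244 0.0339] [0.4685 0.2072 0.0156] [0.5511 0.2764 0.0636] (array([513.1, 237.3]), array([53.7, 79.8]), 69.66)
 green 232 [ 0.5273 -0.0334  0.0437] dir [ 0.1189 -0.9929 -0.0044] yaw 0.11921544780769841 slope 0.004429197758032568 ext -0.09358206307385233 0.08450038744037362 (array([526.9, -28.9]), array([ 14. , 178.1]), 6.86)
 rail 2024 1888 (array([551.5, -24.7]), array([ 90.4, 274.3]), 7.05) plane(x,y,c) [0.0013 0.0111 0.0392] std 0.0017325755647603618
 green above plane 0.004587134889431902
 bench z 0.0036044489697873994 0.003617889374860962
```

```bash
cat > rob.py <<'E'
import numpy as np
from scipy.spatial.transform import Rotation as Ro
from workcell import *
np.set_printoptions(precision=4,suppress=True)
def q(a):
    y=np.array([np.cos(a),np.sin(a),0]);x=np.array([0,0,-1.]);return Ro.from_matrix(np.c_[x,y,np.cross(x,y)]).as_quat()
REST=np.array([0.516,0.2495]);A0=-0.175
BY=0.122;S=np.array([0.528,-0.028]);YD=np.array([-np.sin(BY),np.cos(BY)])
AR=BY+np.pi/2
def st(z,y): p=S+YD*y; return [p[0],p[1],z]
E
python3 - <<'E'
from rob import *
R=Ro.from_quat(current_ee_rot()).as_matrix();print(R, "cur a",np.arctan2(R[1,1],R[0,1]),current_joints())
for nm,p,a in (("way",[0.27,0.36,0.28],A0),("rest",[*REST,0.18],A0),("restlow",[*REST,0.07],A0),("L",st(0.11,.113),AR),("R",st(0.11,-.113),AR)):
    for k in (-1,0,1):
        s=inverse_kinematics(p,q(a+k*np.pi)); print(nm,k,None if s is None else np.array(s))
E
```

```text
[[-0.0006  0.2665  0.9638]
 [-0.0015  0.9638 -0.2665]
 [-1.     -0.0017 -0.0002]] cur a 1.3010163352979953 [ 1.1614  0.3139  0.0451  1.3036 -0.      1.4312]
way -1 [ 0.7486  0.0592 -0.1486  1.363   0.     -0.6472]
way 0 [ 0.7486  0.0592 -0.1486  1.363   0.      2.4944]
way 1 [ 0.7486  0.0592 -0.1486  1.363   0.     -0.6472]
rest -1 [ 0.3103  0.3287 -0.0587  1.1834  0.     -1.0854]
rest 0 [ 0.3103  0.3287 -0.0587  1.1834  0.      2.0561]
rest 1 [ 0.3103  0.3287 -0.0587  1.1834  0.     -1.0854]
restlow -1 [ 0.3103  0.4068 -0.2296  0.9343  0.     -1.0854]
restlow 0 [ 0.3103  0.4068 -0.2296  0.9343  0.      2.0561]
restlow 1 [ 0.3103  0.4068 -0.2296  0.9343  0.     -1.0854]
L -1 [ 0.0081  0.28   -0.3077  0.983   0.      3.0277]
L 0 [ 0.0081  0.28   -0.3077  0.983   0.     -0.1139]
L 1 [ 0.0081  0.28   -0.3077  0.983   0.      3.0277]
R -1 [-0.3966  0.3486 -0.2099  1.0124  0.      2.623 ]
R 0 [-0.3966  0.3486 -0.2099  1.0124  0.     -0.5186]
R 1 [-0.3966  0.3486 -0.2099  1.0124  0.      2.623 ]
```

```bash
python3 - <<'E'
from rob import *
import cv2
t0=current_time()
movep([0.25,0.36,0.26],q(A0-np.pi)); print(current_time()-t0)
movep([*REST,0.17],q(A0-np.pi)); print(current_time()-t0,current_force())
print(servo_line([*REST,0.0735],rate=0.12,guard=8),current_position(),current_force(),current_time()-t0)
c=read_camera("scene"); cv2.imwrite("pics/s1.png",cv2.resize(c["pixels"][110:220,170:300],None,fx=5,fy=5,interpolation=cv2.INTER_CUBIC))
E
```

```text
1.775
2.9333 [0.5306 0.7738 0.0445]
False [0.5165 0.2499 0.0744] [ 1.004   0.5873 -0.8448] 3.8832999999999998
```

View pics/s1.png

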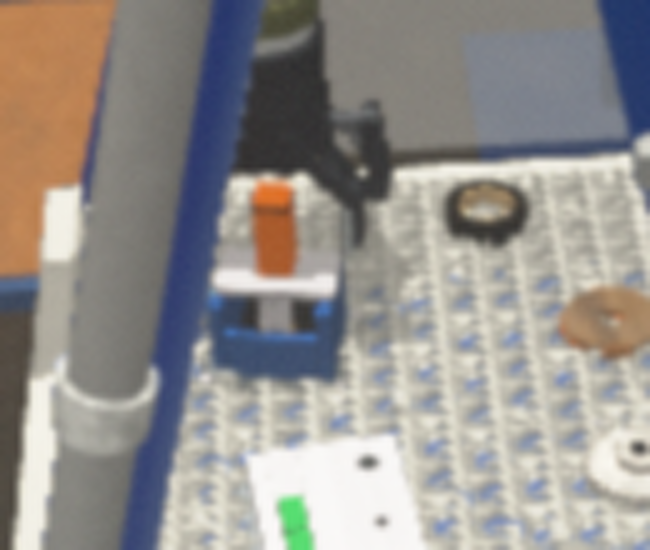

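The gripper straddles the orange handle at (275,230). The right finger shows at (357,235), and the left one is hidden by the post. Next I'll grip.

```bash
python3 - <<'E'
from rob import *
import cv2
print(grab(grip_force=100),current_opening(),current_position(),current_force(),current_time())
sleep(0.1);p=current_position();print(current_force())
servo_line([p[0],p[1],p[2]+0.03],rate=0.08); print(current_opening(),current_force(),current_ft_torque(),current_time())
c=read_camera("scene"); cv2.imwrite("pics/s2.png",cv2.resize(c["pixels"][110:220,170:300],None,fx=5,fy=5,interpolation=cv2.INTER_CUBIC))
np.save("grasp.npy",p)
E
```

```text
False 0.023018072986347046 [0.5161 0.2495 0.0739] [-0.9201 -0.8237  3.4787] 4.625
[-1.5938 -0.3055  4.5881]
0.022722374252328755 [-0.0862 -0.7909 -4.0763] [-0.0437  0.0134 -0.0504] 5.2583
```

View pics/s2.png

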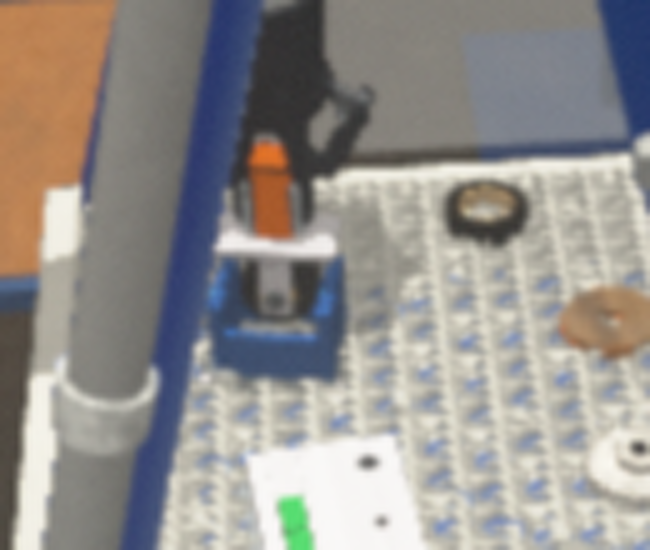

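The roller is lifted upright between the jaws, with the handle at (270,190) and the wheel at (278,290) clear of the rest. I'll carry it to the smooth left end of the rail and feel for the surface.

```bash
python3 - <<'E'
from rob import *
t0=current_time()
p=np.load("grasp.npy")
servo_line([p[0],p[1],0.165],rate=0.2)
movep(st(0.155,.113),q(AR)); print(current_time()-t0)
servo_line(st(0.124,.113),rate=0.1); sleep(0.2)
fs=[]
for i in range(5): fs.append(current_force()); sleep(0.02)
F0=np.mean(fs,0); np.save("F0.npy",F0); print("F0",F0,np.std(fs,0),current_time()-t0)
r=servo_line(st(0.102,.113),rate=0.03,guard=6); print(r,current_position(),current_force()-F0,current_time()-t0)
for i in range(3):
    sleep(0.05);print(current_position(),current_force()-F0)
E
```

```text
1.3834
F0 [ 0.2194 -0.2436 -3.8585] [0.4134 0.1032 0.3354] 2.125
True [0.5144 0.0842 0.1078] [-1.0646 -0.0678 10.9676] 2.6834
[0.5145 0.0841 0.1081] [-1.3436  0.1505 10.3366]
[0.5145 0.0841 0.1082] [-0.2761  0.1709 10.7631]
[0.5144 0.0841 0.1082] [-0.837   0.1133 10.4937]
```

```bash
python3 - <<'E'
from rob import *
F0=np.load("F0.npy");t0=current_time()
z=current_position()[2]
def F(n=4):
    a=[]
    for i in range(n): a.append(current_force()); sleep(0.008)
    return np.mean(a,0)-F0
for dz in (0,-0.0005,-0.001,-.0015):
    servo_line(st(z+dz,.113),rate=0.03); print(dz,current_time()-t0,current_position(),F())
    if F()[2]>18.5: break
E
```

```text
0 0.25 [0.5146 0.0842 0.1086] [-0.9588  0.042   8.5065]
-0.0005 0.5665999999999993 [0.5147 0.0842 0.1081] [-1.1005  0.2081 10.1496]
-0.001 0.8833000000000002 [0.5148 0.0842 0.1078] [-1.7773  0.1559 11.2684]
-0.0015 1.1999999999999993 [0.5149 0.0843 0.1076] [-1.9591  0.0082 12.8313]
```

Stiffness is about 3 N per mm of command, so the contact is soft and easy to regulate. Next is the first pass, holding about 17.5 N with feedback.

```bash
cat > roll.py <<'E'
from rob import *
F0=np.load("F0.npy")
def F(n=3):
    a=[]
    for i in range(n): a.append(current_force()); sleep(0.006)
    return np.mean(a,0)-F0
def roll(y0,y1,zc,slope,seg=0.006,target=17.5,rate=0.03,guard=10,log=True,tmax=20):
    t0=current_time(); n=int(round(abs(y1-y0)/seg)); ys=np.linspace(y0,y1,n+1)[1:]; yp=y0
    for y in ys:
        zc+=slope*(y-yp); yp=y
        r=servo_line(st(zc,y),rate=rate,guard=guard)
        f=F()
        if log: print(f"y {y*1000:.0f} zc {zc*1000:.2f} z {current_position()[2]*1000:.2f} F {f.round(1)} t {current_time()-t0:.2f}",r)
        if r or f[2]>26 or np.hypot(f[0],f[1])>14: print("STOP"); return zc,y,False
        zc+=np.clip((f[2]-target)/3000*0.7,-0.0015,0.0015)
    return zc,yp,True
E
python3 - <<'E'
from roll import *
z=0.1067
t0=current_time()
for i in range(3):
    f=F(); 
    if f[2]>16: break
    z+=max((f[2]-17.5)/3000,-0.0015)*0.9
    servo_line(st(z,.113),rate=0.03); print(z,F())
zc,y,ok=roll(.113,.070,z,0.0105)
print(zc,y,ok,current_time()-t0)
np.save("zc.npy",[zc,y])
E
```

```text
0.10535 [-2.7916 -0.5032 16.8075]
y 107 zc 105.29 z 106.91 F [-3.1  0.1 17.6] t 0.38 False
y 101 zc 105.24 z 107.05 F [-4.7  4.7 19.8] t 0.77 False
y 95 zc 105.71 z 107.45 F [-3.1  2.4 18.3] t 1.15 False
y 88 zc 105.84 z 107.63 F [-3.  -0.2 18.1] t 1.53 False
y 82 zc 105.92 z 107.83 F [-2.9  0.  19. ] t 1.92 False
y 76 zc 106.22 z 108.09 F [-4.   0.1 18.8] t 2.30 False
y 70 zc 106.47 z 108.39 F [-3.2  3.  19.7] t 2.68 False
0.10697159960063062 0.07 True 3.0084
```

```bash
python3 - <<'E'
from rob import *
import cv2
for n in ("scene","top"):
    c=read_camera(n); np.savez(n+"2.npz",**c)
    im=c["pixels"][170:290,190:320] if n=="scene" else c["pixels"][150:270,200:350]
    cv2.imwrite(f"pics/{n}3.png",cv2.resize(im,None,fx=5,fy=4.9,interpolation=cv2.INTER_CUBIC))
print(Ro.from_quat(current_ee_rot()).as_matrix(),q(AR))
E
```

```text
[[ 0.0003 -0.1221  0.9925]
 [ 0.002   0.9925  0.1221]
 [-1.      0.0019  0.0005]] [-0.0431  0.7058  0.0431  0.7058]
```

View pics/scene3.png

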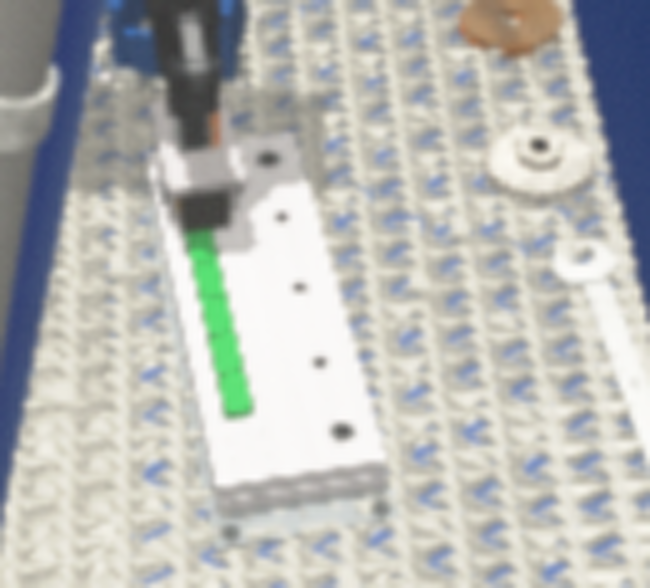

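View pics/top3.png

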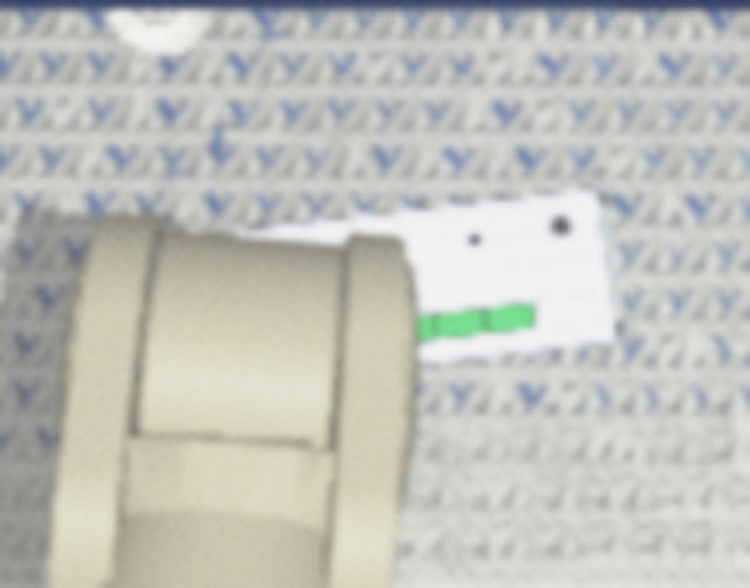

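The wheel sits centred on the strip at (205,210) in the scene crop, with the first pad under it. The felt surface rises towards −y, which contradicts the weak visual slope, so I'll trust the feel and continue.

```bash
python3 - <<'E'
from roll import *
zc,y=np.load("zc.npy")
t0=current_time()
zc,y,ok=roll(y,-.020,zc,-0.03,target=17)
print(zc,y,ok,current_time()-t0,current_opening())
np.save("zc.npy",[zc,y])
E
```

```text
y 64 zc 107.15 z 108.75 F [-2.4  1.  16.1] t 0.38 False
y 58 zc 107.12 z 108.77 F [-2.6 -0.6 17.2] t 0.75 False
y 52 zc 107.34 z 108.95 F [-3.2 -0.3 16.1] t 1.12 False
y 46 zc 107.31 z 108.99 F [-2.6 -0.7 17.3] t 1.50 False
y 40 zc 107.55 z 109.21 F [-3.4  4.1 17.9] t 1.88 False
y 34 zc 107.94 z 109.33 F [-1.9  1.8 15.3] t 2.25 False
y 28 zc 107.72 z 109.27 F [-2.7 -0.6 16.3] t 2.62 False
y 22 zc 107.74 z 109.30 F [-2.4 -0.6 16. ] t 3.00 False
y 16 zc 107.69 z 109.30 F [-2.6 -0.  16.4] t 3.38 False
y 10 zc 107.72 z 109.32 F [-2.1  3.9 17.1] t 3.75 False
y 4 zc 107.93 z 109.28 F [-2.2  1.3 14.8] t 4.12 False
y -2 zc 107.59 z 109.20 F [-1.9 -0.4 15.4] t 4.50 False
y -8 zc 107.40 z 109.08 F [-2.2 -0.  16.6] t 4.88 False
y -14 zc 107.48 z 108.99 F [-2.1 -1.  15.8] t 5.25 False
y -20 zc 107.39 z 108.85 F [-2.1  4.3 15.8] t 5.62 False
0.10710753123261772 -0.02 True 5.625 0.023096067686818864
```

```bash
python3 - <<'E'
from roll import *
zc,y=np.load("zc.npy")
t0=current_time()
zc,y,ok=roll(y,-.113,zc,0.02,target=17.5,seg=0.0067)
print(zc,y,ok,current_time(),current_opening())
np.save("zc.npy",[zc,y])
E
```

```text
y -27 zc 106.97 z 108.70 F [-1.9  1.5 16.7] t 0.40 False
y -33 zc 106.66 z 108.49 F [-2.5 -0.5 17. ] t 0.80 False
y -40 zc 106.41 z 108.27 F [-2.8 -0.2 17.2] t 1.20 False
y -47 zc 106.22 z 107.98 F [-3.   0.9 16.4] t 1.60 False
y -53 zc 105.84 z 107.67 F [-2.2  2.3 17.6] t 2.00 False
y -60 zc 105.72 z 107.52 F [-1.3 -0.2 16.2] t 2.40 False
y -66 zc 105.28 z 107.20 F [-2.2 -0.8 16.5] t 2.80 False
y -73 zc 104.92 z 106.84 F [-2.7 -0.9 16.7] t 3.20 False
y -80 zc 104.60 z 106.52 F [-2.3 -1.  16.2] t 3.60 False
y -86 zc 104.15 z 106.12 F [-1.9 -1.5 16.6] t 4.00 False
y -93 zc 103.80 z 105.75 F [-1.7 -0.9 16.3] t 4.40 False
y -100 zc 103.38 z 105.32 F [-2.1 -0.6 16.4] t 4.80 False
y -106 zc 102.98 z 104.90 F [-1.9 -1.3 15.9] t 5.20 False
y -113 zc 102.48 z 104.43 F [-2.3 -1.3 16.5] t 5.60 False
0.10224307585319325 -0.113 True 23.7417 0.022941338761855026
```

```bash
python3 - <<'E'
from vis import *
np.set_printoptions(precision=2,suppress=True)
S=np.array([0.528,-0.028]);b=0.122
for n in ("top0","scene0","scene2"):
    c=load(n+".npz"); w=cloud(c); h=cv2.cvtColor(c["pixels"],cv2.COLOR_BGR2HSV).astype(int)
    d=w[...,:2]-S; lx=d[...,0]*np.cos(b)+d[...,1]*np.sin(b); ly=-d[...,0]*np.sin(b)+d[...,1]*np.cos(b)
    r=(lx>0.013)&(lx<0.066)&(abs(ly)<0.133)&(w[...,2]>0.02)&(w[...,2]<0.07)
    bins=np.linspace(-.13,.13,14)
    print(n,[ (round((bins[i]+bins[i+1])*500), round(float(np.median(w[...,2][r&(ly>bins[i])&(ly<bins[i+1])]))*1000,1)) for i in range(13) if (r&(ly>bins[i])&(ly<bins[i+1])).any()])
E
```

```text
top0 [(-120, 39.3), (-100, 39.7), (-80, 39.5), (-60, 39.9), (-40, 39.9), (-20, 40.1), (0, 40.8), (20, 40.6), (40, 41.2), (60, 40.8), (80, 41.1), (100, 41.6), (120, 41.8)]
scene0 [(-120, 37.9), (-100, 38.5), (-80, 38.2), (-60, 38.9), (-40, 39.0), (-20, 39.2), (0, 39.6), (20, 39.2), (40, 40.0), (60, 40.1), (80, 40.5), (100, 40.2), (120, 40.5)]
scene2 [(-120, 38.2), (-100, 38.0), (-80, 38.3), (-60, 38.6), (-40, 39.1), (-20, 38.9), (0, 39.1), (20, 39.5), (40, 39.8), (60, 40.3), (80, 39.8), (100, 40.1), (120, 40.9)]
```

The camera shows a straight rail with a +0.011 slope. The 3.4 mm bow in the felt profile therefore comes from the rail or arm yielding at the ends, about 5 N/mm, which matches the stiffness felt there. A return pass should show whether any pad edges are left, as sideways force steps.

```bash
python3 - <<'E'
from roll import *
D=np.array([(107,105.29,17.6),(101,105.24,19.8),(95,105.71,18.3),(88,105.84,18.1),(82,105.92,19.),(76,106.22,18.8),(70,106.47,19.7),(64,107.15,16.1),(58,107.12,17.2),(52,107.34,16.1),(46,107.31,17.3),(40,107.55,17.9),(34,107.94,15.3),(28,107.72,16.3),(22,107.74,16),(16,107.69,16.4),(10,107.72,17.1),(4,107.93,14.8),(-2,107.59,15.4),(-8,107.4,16.6),(-14,107.48,15.8),(-20,107.39,15.8),(-27,106.97,16.7),(-33,106.66,17),(-40,106.41,17.2),(-47,106.22,16.4),(-53,105.84,17.6),(-60,105.72,16.2),(-66,105.28,16.5),(-73,104.92,16.7),(-80,104.6,16.2),(-86,104.15,16.6),(-93,103.8,16.3),(-100,103.38,16.4),(-106,102.98,15.9),(-113,102.48,16.5)])
zt=D[:,1]/1e3-(18.0-D[:,2])/3000
c=np.polyfit(D[:,0]/1e3,zt,4); print("fit res mm",np.std(np.polyval(c,D[:,0]/1e3)-zt)*1e3)
np.save("ff.npy",c)
t0=current_time(); trim=0; ys=np.arange(-.113,.1085,.0055*1.5)
for y in ys:
    r=servo_line(st(np.polyval(c,y)+trim,y),rate=0.035,guard=10); f=F(2)
    print(f"{y*1000:.0f} z {current_position()[2]*1000:.2f} F {f.round(1)} trim {trim*1e3:.2f}",r)
    if r or f[2]>27: print("STOP");break
    trim+=np.clip((f[2]-18)/3000*0.5,-.001,.001)
print(current_time(),current_time()-t0)
E
```

```text
fit res mm 0.1640789022727342
-113 z 104.07 F [-2.8 -1.3 17.6] trim 0.00 False
-105 z 104.64 F [-2.  -0.6 18.1] trim -0.06 False
-97 z 105.21 F [-2.1 -0.2 17.8] trim -0.04 False
-88 z 105.75 F [-1.9 -1.  18.4] trim -0.07 False
-80 z 106.26 F [-2.2 -0.5 18.3] trim -0.01 False
-72 z 106.73 F [-2.8 -0.1 17.9] trim 0.04 False
-64 z 107.17 F [-1.9 -0.  18.3] trim 0.03 False
-55 z 107.55 F [-3.1 -0.1 18.3] trim 0.08 False
-47 z 107.96 F [-2.4 -0.2 18.2] trim 0.13 False
-39 z 108.24 F [-1.8  0.1 18.2] trim 0.17 False
-31 z 108.51 F [-2.9  0.1 17.5] trim 0.21 False
-22 z 108.72 F [-2.5 -0.3 17.9] trim 0.13 False
-14 z 108.91 F [-2.9 -0.6 18.6] trim 0.10 False
-6 z 109.08 F [-2.6 -0.  17.6] trim 0.21 False
2 z 109.13 F [-2.   0.3 17.9] trim 0.14 False
11 z 109.22 F [-2.1  0.5 17.9] trim 0.11 False
19 z 109.24 F [-2.7 -0.1 18.1] trim 0.10 False
27 z 109.21 F [-2.8  0.3 17.8] trim 0.11 False
35 z 109.13 F [-1.7 -0.2 17.3] trim 0.09 False
44 z 109.00 F [-2.5  0.8 18.1] trim -0.03 False
52 z 108.86 F [-2.4  0.6 17.9] trim -0.02 False
60 z 108.68 F [-2.5  0.9 18.1] trim -0.04 False
68 z 108.49 F [-1.6  1.1 17.1] trim -0.02 False
77 z 108.17 F [-2.7  1.3 17.6] trim -0.17 False
85 z 107.85 F [-2.2  0.4 17.8] trim -0.24 False
93 z 107.51 F [-2.6  0.2 16.8] trim -0.28 False
101 z 107.03 F [-2.1  1.2 17.6] trim -0.47 False
34.4083 10.666599999999995
```

The return pass was smooth at about 18 N with no edge steps in the sideways force. Next I'll lift, look at the pads and the roller, and carry the roller above the rest.

```bash
python3 - <<'E'
from rob import *
import cv2
p=np.load("grasp.npy")
servo_line(st(0.165,.101),rate=0.15); print(current_force(),current_ft_torque(),current_opening())
movep([p[0],p[1],0.165],q(A0-np.pi)); print(current_time(),current_position())
for n in ("scene","top"):
    c=read_camera(n); np.savez(n+"4.npz",**c)
    im=c["pixels"][130:280,180:310] if n=="scene" else c["pixels"][150:270,150:340]
    cv2.imwrite(f"pics/{n}4.png",cv2.resize(im,None,fx=4,fy=4,interpolation=cv2.INTER_CUBIC))
E
```

```text
[-0.1927  1.1537 -3.3622] [-0.0063  0.0834  0.0006] 0.02281258648630402
35.8667 [0.5155 0.249  0.1637]
```

View pics/scene4.png

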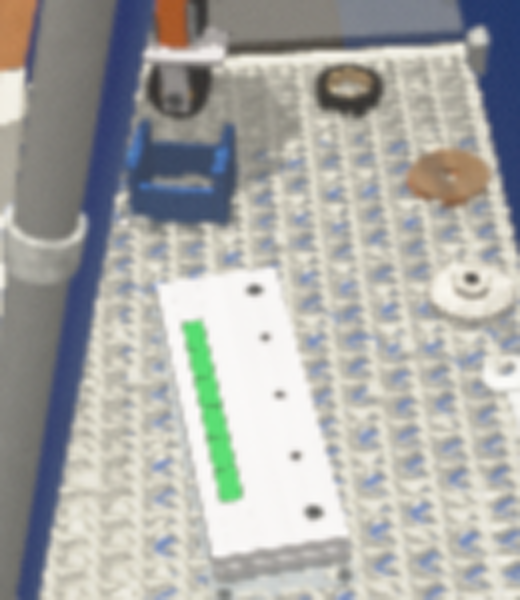

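View pics/top4.png

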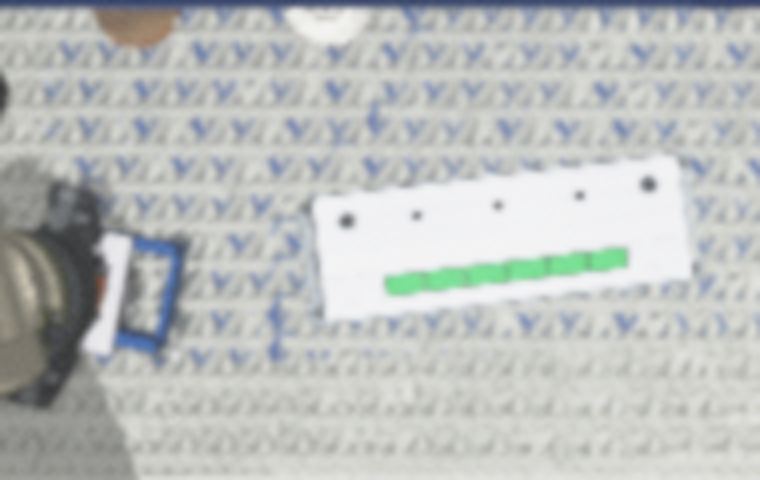

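```bash
python3 - <<'E'
from vis import *
np.set_printoptions(precision=4,suppress=True)
S=np.array([0.528,-0.028]);b=0.122
for n in ("top0","top4","scene0","scene4"):
    c=load(n+".npz"); w=cloud(c); h=cv2.cvtColor(c["pixels"],cv2.COLOR_BGR2HSV).astype(int);H,Sa,V=h[...,0],h[...,1],h[...,2]
    d=w[...,:2]-S; lx=d[...,0]*np.cos(b)+d[...,1]*np.sin(b); ly=-d[...,0]*np.sin(b)+d[...,1]*np.cos(b);Z=w[...,2]
    r=(lx>-0.015)&(lx<0.066)&(abs(ly)<0.133)&(Z>0.02)&(Z<0.07)&(Sa<45)
    P=np.c_[lx[r],ly[r],np.ones(r.sum())];co=np.linalg.lstsq(P,Z[r],rcond=None)[0]
    g=(abs(lx)<0.012)&(abs(ly)<0.1)&(H>50)&(H<85)&(Sa>70)
    e=Z-(lx*co[0]+ly*co[1]+co[2])
    print(n,co,[round(float(e[g&(abs(ly-y)<0.013)].mean())*1e3,1) for y in (.075,.045,.015,-.015,-.045,-.075)])
    # crossbar
    zlo=0.05 if n.endswith("0") else 0.13
    m=(abs(w[...,0]-.516)<.06)&(abs(w[...,1]-.249)<.05)&(Z>zlo)&(Z<zlo+.045)&(Sa<60)&(V>150)
    if m.sum()>20:
        q=w[m]; A=np.c_[q[:,:2]-q[:,:2].mean(0),np.ones(len(q))]; co=np.linalg.lstsq(A,q[:,2],rcond=None)[0]
        print("  crossbar",m.sum(),q.mean(0),"slopes x,y",co[:2], cv2.minAreaRect((q[:,:2]*1000).astype(np.float32)))
E
```

```text
top0 [0.0053 0.0106 0.0402] [5.5, 5.0, 4.0, 5.4, 5.0, 4.7]
  crossbar 343 [0.516  0.2492 0.0686] slopes x,y [ 0.0107 -0.026 ] ((516.010009765625, 254.38543701171875), (49.857444763183594, 80.3045883178711), 79.66999053955078)
top4 [0.0036 0.0089 0.0402] [0.2, 0.4, 0.6, 0.3, 0.4, -0.3]
  crossbar 176 [0.5156 0.2363 0.1593] slopes x,y [0.0182 0.0925] ((515.6815795898438, 238.9268798828125), (21.681686401367188, 76.98446655273438), 80.6260757446289)
scene0 [0.0011 0.0158 0.0391] [4.6, 3.7, 3.5, 5.1, 5.4, 5.5]
  crossbar 183 [0.515  0.2471 0.0671] slopes x,y [-0.0235 -0.0156] ((514.6473999023438, 253.58453369140625), (56.29542922973633, 78.06181335449219), 80.44365692138672)
scene4 [0.0012 0.0151 0.039 ] [-0.1, -0.4, -0.4, 0.2, 0.0, 1.1]
  crossbar 116 [0.5274 0.2386 0.1566] slopes x,y [0.0055 0.0221] ((524.7891235351562, 249.37689208984375), (48.514244079589844, 59.74220657348633), 78.07049560546875)
```

```bash
python3 - <<'E'
from vis import *
np.set_printoptions(precision=4,suppress=True)
c=load("scene4.npz"); w=cloud(c); 
print(c["pixels"][148:162,224].tolist())
for v in range(132,162): print(v,[np.round(w[v,u]*1000).astype(int).tolist() for u in (218,222,224,226,230)])
E
```

```text
[[132, 134, 138], [138, 139, 143], [138, 140, 144], [136, 140, 143], [131, 133, 136], [109, 110, 112], [86, 89, 88], [80, 81, 82], [93, 93, 94], [93, 96, 99], [71, 73, 77], [88, 94, 96], [123, 131, 134], [137, 146, 150]]
132 [[529, -525, 691], [513, 246, 191], [519, 238, 195], [525, 235, 197], [537, 240, 193]]
133 [[501, 238, 193], [513, 242, 190], [519, 238, 192], [525, 241, 189], [537, 242, 188]]
134 [[500, 239, 189], [512, 239, 188], [518, 239, 188], [524, 237, 189], [536, 238, 187]]
135 [[500, 239, 185], [512, 238, 185], [518, 241, 183], [524, 238, 184], [536, 244, 179]]
136 [[500, 241, 180], [512, 242, 179], [518, 238, 181], [524, 241, 179], [536, 240, 179]]
137 [[499, 246, 174], [512, 245, 173], [518, 240, 176], [524, 240, 176], [536, 244, 173]]
138 [[499, 244, 171], [511, 242, 172], [518, 238, 174], [524, 241, 172], [536, 240, 172]]
139 [[499, 239, 171], [511, 244, 167], [517, 243, 167], [523, 241, 168], [535, 261, 154]]
140 [[499, 244, 164], [511, 242, 164], [517, 243, 163], [523, 239, 166], [535, 249, 158]]
141 [[498, 248, 157], [511, 238, 163], [517, 242, 160], [523, 240, 1
[... 1084 characters left out ...]
 [533, 236, 118]]
154 [[495, 241, 114], [508, 234, 118], [514, 227, 122], [520, 232, 119], [532, 235, 116]]
155 [[495, 248, 105], [508, 230, 117], [514, 227, 119], [520, 231, 115], [532, 234, 113]]
156 [[494, 250, 99], [507, 235, 110], [513, 231, 112], [520, 230, 112], [532, 235, 108]]
157 [[489, 378, 3], [507, 233, 108], [513, 231, 109], [519, 232, 107], [530, 373, 4]]
158 [[489, 364, 9], [507, 238, 100], [513, 235, 101], [519, 239, 98], [530, 369, 3]]
159 [[488, 368, 2], [502, 367, 2], [513, 236, 97], [519, 239, 94], [530, 363, 3]]
160 [[488, 359, 4], [502, 360, 2], [509, 353, 7], [516, 364, -1], [530, 358, 2]]
161 [[488, 354, 4], [502, 347, 8], [509, 349, 6], [516, 354, 2], [530, 350, 3]]
```

By the camera all six pads are flush: about 5 mm proud before, within about 0.6 mm of the rail now, apart from pad 6 reading +1.1 mm in the scene view (−0.3 mm in the top view). The roller hangs straight above the empty rest, near cheek at y≈231 mm at all heights. Now I'll lower it.

```bash
python3 - <<'E'
from rob import *
Q=q(A0-np.pi)
servo_line([*REST,0.13],rate=0.1,orientation=Q); sleep(0.1); f0=current_force(); print(current_position(),f0)
r=servo_line([*REST,0.0742],rate=0.06,guard=6); print(r,current_position(),current_force()-f0,current_opening(),current_time())
E
```

```text
[0.5166 0.2495 0.1308] [-0.4375  0.1003 -3.1597]
True [0.5152 0.2492 0.0739] [0.0294 0.6338 8.9335] 0.02303537703311117 37.4667
```

```bash
python3 - <<'E'
from rob import *
import cv2
gripper_open(); print(current_opening(),current_force())
p=current_position()
servo_line([REST[0],REST[1],0.20],rate=0.15)
servo_line([0.33,0.25,0.25],rate=0.25); sleep(0.2); print(current_time(),current_force(),current_position())
for n in ("scene","top"):
    c=read_camera(n); np.savez(n+"5.npz",**c)
    im=c["pixels"][130:280,180:340] if n=="scene" else c["pixels"][150:270,120:310]
    cv2.imwrite(f"pics/{n}5.png",cv2.resize(im,None,fx=4,fy=4,interpolation=cv2.INTER_CUBIC))
E
```

```text
0.08547256169016366 [-0.1856  0.1837 -0.0463]
40.2167 [ 0.0297 -0.1924  0.862 ] [0.3309 0.2499 0.2493]
```

View pics/scene5.png

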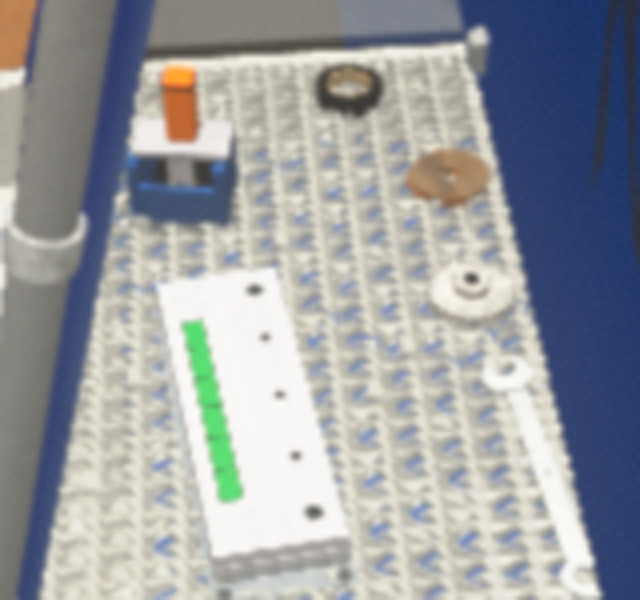

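View pics/top5.png

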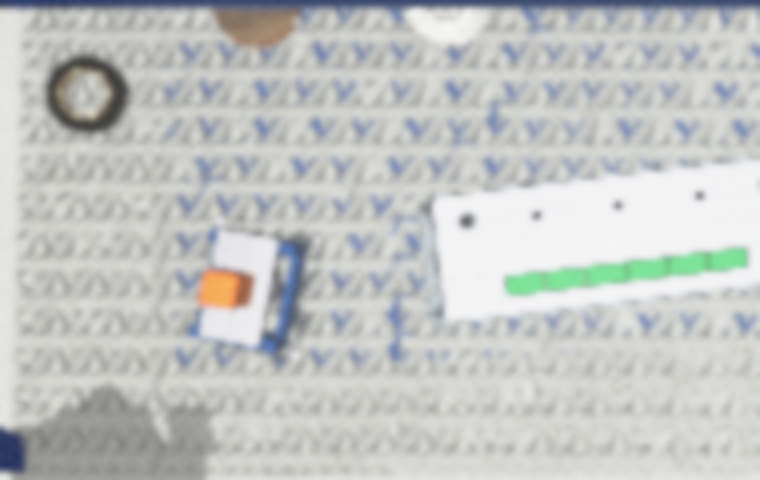

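```bash
python3 - <<'E'
from vis import *
np.set_printoptions(precision=4,suppress=True)
for n in ("top0","top5","scene0","scene5"):
    c=load(n+".npz"); w=cloud(c); h=cv2.cvtColor(c["pixels"],cv2.COLOR_BGR2HSV).astype(int);H,Sa,V=h[...,0],h[...,1],h[...,2];Z=w[...,2]
    near=(abs(w[...,0]-0.515)<0.06)&(abs(w[...,1]-0.245)<0.06)
    o=near&(H>3)&(H<22)&(Sa>120)&(Z>0.115); print(n,"handle",o.sum(),w[o].mean(0) if o.any() else None)
    m=near&(Z>.055)&(Z<.085)&(Sa<60)&(V>150); q=w[m]
    if len(q)>10:
        A=np.c_[q[:,:2]-q[:,:2].mean(0),np.ones(len(q))]; print("  crossbar",len(q),q.mean(0),np.linalg.lstsq(A,q[:,2],rcond=None)[0][:2])
E
```

```text
top0 handle 75 [0.5165 0.2501 0.1281]
  crossbar 338 [0.5161 0.2493 0.0686] [ 0.0054 -0.0276]
top5 handle 76 [0.5169 0.2495 0.1282]
  crossbar 340 [0.5166 0.2486 0.0685] [ 0.0074 -0.0432]
scene0 handle 51 [0.5148 0.2462 0.1248]
  crossbar 183 [0.515  0.2471 0.0671] [-0.0235 -0.0156]
scene5 handle 51 [0.5152 0.2456 0.1246]
  crossbar 184 [0.516  0.2464 0.067 ] [-0.0012 -0.0096]
```

The roller is back within 1 mm of its starting place at home height. Bystanders look unmoved. I'll take one averaged check of the pads, since pad 6 read +1.1 mm in one view, and then hand in.

```bash
python3 - <<'E'
from rob import *
import vis,cv2
S2=S;b=BY
for n in ("scene","top"):
    cs=[read_camera(n) for _ in range(8)]
    c=dict(cs[0]); c["z_map"]=np.mean([k["z_map"] for k in cs],0)
    w=vis.cloud(c); h=cv2.cvtColor(c["pixels"],cv2.COLOR_BGR2HSV).astype(int);H,Sa=h[...,0],h[...,1]
    d=w[...,:2]-S2; lx=d[...,0]*np.cos(b)+d[...,1]*np.sin(b); ly=-d[...,0]*np.sin(b)+d[...,1]*np.cos(b);Z=w[...,2]
    r=(lx>-0.015)&(lx<0.066)&(abs(ly)<0.133)&(Z>0.02)&(Z<0.07)&(Sa<45)
    P=np.c_[lx[r],ly[r],np.ones(r.sum())];co=np.linalg.lstsq(P,Z[r],rcond=None)[0]
    e=Z-(lx*co[0]+ly*co[1]+co[2]); g=(abs(lx)<0.012)&(H>50)&(H<85)&(Sa>70)
    print(n,co,[round(float(np.median(e[g&(abs(ly-y)<0.013)]))*1e3,2) for y in (.075,.045,.015,-.015,-.045,-.075)], "rail std",np.std(e[r])*1e3)
print(current_time())
E
```

```text
scene [0.003  0.0143 0.0389] [-0.1, 0.42, 0.46, 0.43, 0.78, 1.07] rail std 2.0118329824354304
top [0.0066 0.0101 0.0401] [0.66, 0.36, 0.38, 0.45, 0.36, 0.65] rail std 1.276231315866322
41.1167
```

```bash
python3 - <<'E'
from rob import *
import vis,cv2
b=BY
for n in ("scene","top"):
    cs=[read_camera(n) for _ in range(10)]
    c=dict(cs[0]); c["z_map"]=np.median([k["z_map"] for k in cs],0)
    w=vis.cloud(c); h=cv2.cvtColor(c["pixels"],cv2.COLOR_BGR2HSV).astype(int);H,Sa=h[...,0],h[...,1]
    d=w[...,:2]-S; lx=d[...,0]*np.cos(b)+d[...,1]*np.sin(b); ly=-d[...,0]*np.sin(b)+d[...,1]*np.cos(b);Z=w[...,2]
    g=(abs(lx)<0.006)&(H>50)&(H<85)&(Sa>70)
    r=(lx>0.012)&(lx<0.045)&(abs(ly)<0.12)&(Sa<45)&(Z>.03)
    for y in (.105,.075,.045,.015,-.015,-.045,-.075,-.105):
        k=abs(ly-y)<0.012; print(n,y,"rail",round(np.median(Z[r&k])*1e3,2),"pad",round(np.median(Z[(g if abs(y)<.1 else (abs(lx)<.008))&k])*1e3,2))
E
```

```text
scene 0.105 rail 40.33 pad 40.37
scene 0.075 rail 39.86 pad 40.06
scene 0.045 rail 39.51 pad 40.09
scene 0.015 rail 39.47 pad 39.41
scene -0.015 rail 39.28 pad 39.33
scene -0.045 rail 38.86 pad 38.95
scene -0.075 rail 38.7 pad 38.56
scene -0.105 rail 38.32 pad 38.41
top 0.105 rail 41.58 pad 41.66
top 0.075 rail 41.23 pad 41.45
top 0.045 rail 40.99 pad 40.89
top 0.015 rail 40.4 pad 40.8
top -0.015 rail 40.19 pad 40.3
top -0.045 rail 39.95 pad 40.26
top -0.075 rail 39.94 pad 39.64
top -0.105 rail 39.41 pad 39.18
```

The pads match the rail beside them within the measuring noise (mean +0.1 mm), so I'm handing in.

```bash
python3 - <<'E'
from rob import *
print(current_time(),current_force()); job_done()
E
```

```text
42.1167 [-0.2612  0.3425  0.049 ]
the job is handed in; nothing more can be done
```

I rolled all six pads in and put the roller back upright in its rest. The job was handed in at 42 s of the 72 s allowed. I made one pass along the whole strip and one back, with readings mostly between 15 and 20 N and none above.

**Pads:** The last averaged camera check puts them level with the rail beside them, with a mean offset of +0.1 mm and the worst at +0.6 mm, which is within noise. They stood about 5 mm proud at the start. The return pass felt no pad edges.

**Roller:** It sits within about 1 mm of where it started, at its home height. The gripper is open and clear of everything.

**Bystanders:** The tape, discs, gear and spanner look unmoved in the final pictures. The bush was outside those crops, but the arm never went near it.

**Checks that disagreed:**
- **Height felt while rolling:** It bowed by about 3.4 mm along the strip, while the camera shows a straight rail with a slope of about 0.011. It fits the rail or arm giving under load at the ends, about 5 N/mm, but I did not confirm that.
- **Pad 6:** The scene camera twice read it about 1.1 mm proud when I fitted a plane to the whole rail. The top camera (−0.3 and +0.65 mm) and the comparison with the rail right beside it (−0.1 and −0.3 mm) did not bear that out.

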